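# Sort inspected components into their specimen trays

## Robot

A 7-joint arm with a two-finger parallel gripper is mounted at the origin on the work surface. World frame = base frame: x ahead of the robot, y to its left, z up, the work surface at z = 0. Lengths are in m, angles in rad, forces in N, time in s.
With the tool pointing down it reaches from about 0.4 to 0.85 m from the base axis. Payload 4.4 kg.
Tool frame: the origin (TCP) lies at the very end of the fingers, on their centre line; the grasp point (between the pads) lies 19 mm behind it; z points along the fingers, y is the line along which they close (so a half turn about z gives the same grasp; the last joint's range is limited). The gripper opens to 94 mm and grips with 3 to 60 N. Pads are 16 mm wide; open, the fingers measure 119 mm over their backs; the gripper's body (75 mm by 177 mm) begins 78 mm behind the grasp point.
Start: joints at [-1.249, 0.628, 0.038, 1.517, -0.027, 0.996, -0.02], TCP at [0.246, 0.602, 0.205] pointing down, gripper open.
Joint ranges: [-3.06, 3.06], [-0.37, 2.12], [-1.25, 1.32], [0.18, 2.47], [-1.1, 4.24], [0.23, 1.98], [-2.94, 2.94]. Speed limits (rad/s): [2.57, 2.57, 3.14, 3.14, 3.14, 3.14, 3.14].

## Interface

Orientations are given as [roll, pitch, yaw] about the fixed x, y, z axes, in that order (R = Rz(yaw) Ry(pitch) Rx(roll)).
In Python, from rig import bot, snapshot, camera_model, nets gives the robot as it stands.
- The arm moves only by the shell command python3 -m handwheel 'ROWS'. ROWS is JSON, one flat list of numbers, 5 for each row, row after row: the opening, from 0 (shut) to 1 (fully open), then the shift along the world's x, y, z in units of 30 mm (1.0 is 30 mm), then the turn about the world's z in units of 6 degrees (1.0 is 6 degrees). In form: [jaw, dx, dy, dz, yaw, jaw, dx, dy, dz, yaw, ...]. A call has 1 to 12 rows; each row shifts and turns the commanded pose from where the row before left it; what a row does not reach is not made up. A row lasts 1/12 s, in which the tool goes at most 41.7 mm and 7.16 degrees, less where a joint would pass 70% of its speed; a pose out of reach is approached as far as the arm can. A call is refused whole if a number of a shift passes 1 or a number of a turn 1, either way. A call with a gripper value outside its range is refused whole. The fingers move at their own pace and stop on an object; the grip force is fixed at half the most. Time passes only in rows, so rows that do not move let the fingers close. It gives the time, the measured TCP pose, the force, the opening and the grip force at its end, in the units of the state.
- bot.observe(): the state, without advancing time (a new reading comes with each control period).
- snapshot(name): name is "scene" or "top"; returns the picture (480x640x3 uint8, red, green, blue); there is no depth.
- camera_model(name): a dict with "K" (3x3 intrinsics, pixels), "k1" (the pictures are not rectified: a ray, as slopes to the right and down, at radius r is drawn at 1 + k1 r^2 times it, then the intrinsics apply), "R" (3x3) and "t" (3): a world point X has camera coordinates R X + t. Camera axes: x right, y down, z forward; pixel columns grow to the right and rows downward; lengths in m; the calibration is good to about 2 mm. A picture is of the moment at which its call begins. camera_model takes no time and is no camera call.
- bot.sign_off(): hands the job in; it is judged then, once.
Trained networks look in the newest picture that a camera, given by its name, has taken for a name from the list of things; names that differ only in an ending like _2 or _b are one class to them, and where a whole thing is asked for, a point or a joint stands for the part that bears it (a point fixed in the world has none). Each returns a list of dicts, best first, with "confidence" (0 to 1); they miss things now and then, are a little off and sometimes report something else, mostly with a low value. They report only what shows in the picture. A call takes as long as a camera call. They do not tell look-alikes from the thing itself.
- nets.outline_of(query, camera): "pixels" (480x640 bool, what is visible of it) and "centre" ([column, row] in pixels, amid what is visible of it).
- nets.place_of(query, camera): "centre" ([column, row] in pixels: a listed point, or the origin of a listed thing).
The state is a dict: "t": time; "q": joint angles; "joint_vel": joint speeds; "tau": joint torques, N m; "position": TCP position; "eef_rot": TCP orientation; "wrist_force": force on the tool from outside, world axes, zero at the start; "ft_torque": the same for the moment, N m; "finger_gap": finger opening in m; "finger_force": force on a finger pad.
Only numpy, scipy, OpenCV 4.12 (cv2) and the standard library are available. Lean on these libraries where they do the work, as an engineer would, in place of code of your own. Each camera call takes 0.05 s, during which the arm holds its last target. There are 200 camera calls.

## Task

Sort the five loose components on the inspection bench - two can capacitors, two finned heat sinks and one transformer - into the three grey trays: each goes into the empty main bay of the tray whose glued-in specimen is of the same kind. Leave every component standing upright and flat on its tray's floor, let go and at rest, and do not push or knock over the little jar and the solder spool that stand among them.

Things in the scene. Friction and masses are not known exactly. Their poses are not given: they have to be found in the camera images.
- cap_a_center (a point): Loose upright can capacitor: a black cylinder 38 mm in diameter and 54 mm tall with a bare aluminium top; about 70 g. The point is its centre, 27 mm above its underside; z points up. One of two alike. It starts upright on the bench.
- cap_b_center (a point): Loose upright can capacitor: a black cylinder 38 mm in diameter and 54 mm tall with a bare aluminium top; about 70 g. The point is its centre, 27 mm above its underside; z points up. One of two alike. It starts upright on the bench.
- sink_a_center (a point): Loose finned aluminium heat sink: 42 mm (x) by 42 mm (y) by 44 mm tall, 10 mm solid base, five upright fins with their flat sides facing along x, the outer two flush with the x faces (grip it across x or y); about 90 g. The point is its centre, 22 mm above its underside; z points up. One of two alike. It starts upright on the bench.
- sink_b_center (a point): Loose finned aluminium heat sink: 42 mm (x) by 42 mm (y) by 44 mm tall, 10 mm solid base, five upright fins with their flat sides facing along x, the outer two flush with the x faces (grip it across x or y); about 90 g. The point is its centre, 22 mm above its underside; z points up. One of two alike. It starts upright on the bench.
- trafo_center (a point): Loose small transformer: dark steel core with a copper winding, 42 mm (x) by 40 mm (y) by 44 mm tall overall; about 220 g. Its x faces are flat steel 22 mm wide, full height: grip it across x. The point is its centre, 22 mm above its underside; z points up. It starts upright on the bench.
- tray_cap_bay (a point): Fixed grey tray 186 (x) by 112 mm, walls 10 mm high, 4 mm thick. Empty main bay 124 (x) by 104 mm inside; beyond a wall at +x (away from the robot) a 50 mm bay with a glued specimen, here a can capacitor (54 mm tall), 91 mm in +x from the point. Point: centre of the main bay's floor, 3 mm above the bench; x towards the specimen, z up. The trays differ only in specimen.
- tray_sink_bay (a point): Fixed grey tray 186 (x) by 112 mm, walls 10 mm high, 4 mm thick. Empty main bay 124 (x) by 104 mm inside; beyond a wall at +x (away from the robot) a 50 mm bay with a glued specimen, here a finned heat sink (44 mm tall), 91 mm in +x from the point. Point: centre of the main bay's floor, 3 mm above the bench; x towards the specimen, z up. The trays differ only in specimen.
- tray_trafo_bay (a point): Fixed grey tray 186 (x) by 112 mm, walls 10 mm high, 4 mm thick. Empty main bay 124 (x) by 104 mm inside; beyond a wall at +x (away from the robot) a 50 mm bay with a glued specimen, here a transformer (44 mm tall), 91 mm in +x from the point. Point: centre of the main bay's floor, 3 mm above the bench; x towards the specimen, z up. The trays differ only in specimen.
- jar_center (a point): Bystander, loose: small amber glass jar with a white cap, 30 mm in diameter, 38 mm tall. The point is its centre, 19 mm above the bench. Not to be moved. (Jar, spool, loose parts and trays are all that stands in the working area; everything else on the bench is fixed and stands clear of it.)
- spool_center (a point): Bystander, loose: small white spool of solder standing on its flange, 34 mm in diameter, 26 mm tall. The point is its centre, 13 mm above the bench. Not to be moved.
Not all that is in view belongs to the job. What is shaped like the part that bears sink_b_center but red is not meant.

How it is judged:
At the end, for the whole second after the job is handed in: Each of the five stands in the main bay of its own kind's tray: centre within 46 mm along and 39 mm across of the bay centre, within 4 mm of resting height, upright within 0.12 rad, at rest, released; jar and spool upright (0.5 rad) within 20 mm of their starts (x of cap_a_center in the frame of tray_cap_bay between -0.046 and 0.046 m and y of cap_a_center in the frame of tray_cap_bay between -0.039 and 0.039 m and z of cap_a_center in the frame of tray_cap_bay between 0.023 and 0.031 m and angle between each of cap_a_center, cap_b_center, sink_a_center, sink_b_center, trafo_center's own z axis and vertical below 0.12 rad and linear speed of each of cap_a, cap_b, sink_a, sink_b, trafo below 0.02 m/s and contact force between the fingers and cap_a below 0.1 N and x of cap_b_center in the frame of tray_cap_bay between -0.046 and 0.046 m and y of cap_b_center in the frame of tray_cap_bay between -0.039 and 0.039 m and z of cap_b_center in the frame of tray_cap_bay between 0.023 and 0.031 m and contact force between the fingers and cap_b below 0.1 N and x of sink_a_center in the frame of tray_sink_bay between -0.046 and 0.046 m and y of sink_a_center in the frame of tray_sink_bay between -0.039 and 0.039 m and z of sink_a_center in the frame of tray_sink_bay between 0.018 and 0.026 m and contact force between the fingers and sink_a below 0.1 N and x of sink_b_center in the frame of tray_sink_bay between -0.046 and 0.046 m and y of sink_b_center in the frame of tray_sink_bay between -0.039 and 0.039 m and z of sink_b_center in the frame of tray_sink_bay between 0.018 and 0.026 m and contact force between the fingers and sink_b below 0.1 N and x of trafo_center in the frame of tray_trafo_bay between -0.046 and 0.046 m and y of trafo_center in the frame of tray_trafo_bay between -0.039 and 0.039 m and z of trafo_center in the frame of tray_trafo_bay between 0.018 and 0.026 m and contact force between the fingers and trafo below 0.1 N and not (distance of jar_center from where it was at the start of the episode above 0.02 m or angle between jar_center's own z axis and vertical above 0.5 rad) and not (distance of spool_center from where it was at the start of the episode above 0.02 m or angle between spool_center's own z axis and vertical above 0.5 rad)); the robot touches nothing.
It fails at once if the jar is pushed more than 20 mm or tipped over (distance of jar_center from where it was at the start of the episode above 0.02 m or angle between jar_center's own z axis and vertical above 0.5 rad).
It fails at once if the solder spool is pushed more than 20 mm or tipped over (distance of spool_center from where it was at the start of the episode above 0.02 m or angle between spool_center's own z axis and vertical above 0.5 rad).
It also fails if it takes over 118 s, if anything falls off the work surface, if the arm or the gripper's body presses on something with over 40 N, if the wrist force passes 120 N, or if a joint passes its speed limit or range.

## Working session

There is one attempt and no reset: what is moved stays moved. The work goes in short steps, Python scripts to look and compute and a shell command to move; the robot and the scene stay as the last step left them, time stands still between calls to the robot, and variables do not carry over. Pictures are saved under pics/ and viewed, at most 14 in all, crops included, and the job is handed in when it is done.

```bash
mkdir -p pics
cat > h.py <<'E'
import numpy as np, cv2
from rig import bot, snapshot, camera_model, nets
def ray(cam,px):
    m=camera_model(cam);K=np.array(m["K"]);R=np.array(m["R"]);t=np.array(m["t"])
    d=np.array([(px[0]-K[0,2])/K[0,0],(px[1]-K[1,2])/K[1,1]]);u=d.copy()
    for _ in range(30): u=d/(1+m["k1"]*(u@u))
    return -R.T@t, R.T@np.array([u[0],u[1],1])
def at(cam,px,z):
    o,d=ray(cam,px);return o+d*(z-o[2])/d[2]
def proj(cam,X):
    m=camera_model(cam);c=np.array(m["R"])@np.array(X)+np.array(m["t"]);u=c[:2]/c[2]
    u=u*(1+m["k1"]*(u@u));K=np.array(m["K"]);return np.array([K[0,0]*u[0]+K[0,2],K[1,1]*u[1]+K[1,2]])
def snap(cam,name):
    p=snapshot(cam);cv2.imwrite(f"pics/{name}.png",cv2.cvtColor(p,cv2.COLOR_RGB2BGR));return p
E
python3 - <<'E'
from h import *
snap("top","top0");snap("scene","scene0")
Z=dict(cap_a_center=.027,sink_a_center=.022,trafo_center=.022,tray_cap_bay=.003,tray_sink_bay=.003,tray_trafo_bay=.003,jar_center=.019,spool_center=.013)
for c in("top","scene"):
  print(c,ray(c,(320,240))[0].round(3))
  for n,z in Z.items():
    for d in nets.place_of(n,c): print(n,round(d["confidence"],2),np.round(d["centre"]),at(c,d["centre"],z).round(3)[:2])
s=bot.observe();print(s["t"],s["position"],s["eef_rot"],s["finger_gap"])
E
```

```text
top [ 0.452 -0.018  1.026]
cap_a_center 0.83 [240. 223.] [0.587 0.161]
sink_a_center 0.9 [378. 279.] [ 0.462 -0.12 ]
sink_a_center 0.55 [229. 292.] [0.444 0.187]
trafo_center 0.69 [315. 283.] [0.458 0.009]
tray_cap_bay 0.91 [477. 259.] [ 0.499 -0.329]
tray_sink_bay 0.74 [160. 279.] [0.477 0.335]
tray_trafo_bay 0.67 [318. 207.] [0.62 0.  ]
jar_center 0.63 [415. 295.] [ 0.429 -0.193]
spool_center 0.67 [225. 291.] [0.447 0.197]
scene [ 1.026 -0.52   0.669]
cap_a_center 0.62 [383. 221.] [0.588 0.148]
sink_a_center 0.62 [250. 260.] [ 0.46  -0.119]
trafo_center 0.79 [291. 227.] [0.449 0.008]
tray_cap_bay 0.79 [172. 345.] [ 0.501 -0.334]
tray_sink_bay 0.57 [394. 174.] [0.482 0.341]
tray_sink_bay 0.25 [318. 200.] [0.41  0.133]
tray_trafo_bay 0.72 [352. 273.] [0.622 0.001]
jar_center 0.63 [212. 273.] [ 0.43  -0.189]
jar_center 0.15 [248. 260.] [ 0.454 -0.119]
0.9 [0.24580691 0.60175869 0.205509  ] [ 3.14151104e+00 -2.64792332e-05  2.75375241e+00] 0.09402657420193941
```

View pics/top0.png

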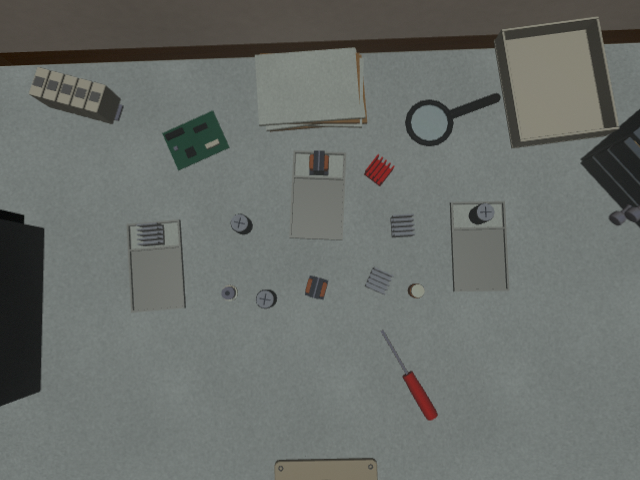

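View pics/scene0.png

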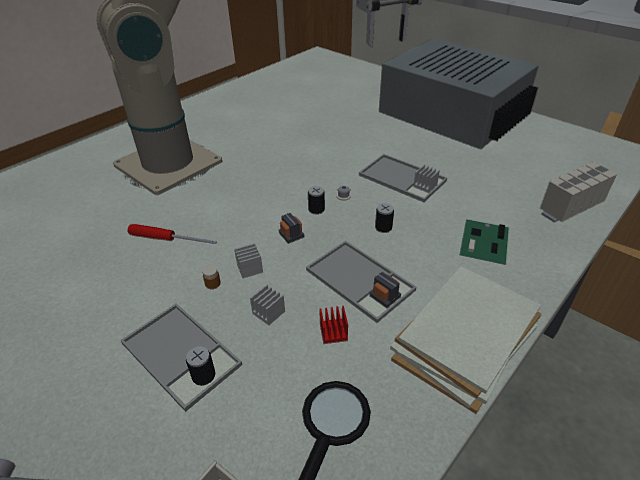

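The top view shows the caps at (241,223) and (265,298), sinks at (402,226) and (378,280), and the transformer at (316,287). The spool is at (229,293) and the jar at (416,290). The red look-alike is at (379,170). Trays, left to right, are sink, trafo, cap. Next I need accurate positions and orientations.

Run:
```python
from h import *
im=snap("top","top1");snapshot("scene")
c=cv2.resize(im[200:312,215:432],None,fx=3.6,fy=3.6,interpolation=cv2.INTER_CUBIC);cv2.imwrite("pics/crop.png",c[:,:,::-1])
for cam in("top","scene"):
 for n,z in (("cap_a_center",.054),("sink_a_center",.044),("trafo_center",.044),("jar_center",.038),("spool_center",.026)):
  seen=[]
  for d in nets.outline_of(n,cam):
   m=d["pixels"].astype(np.uint8)
   if m.sum()<20: continue
   ys,xs=np.nonzero(m)
   # footprint: pixels taken at mid height
   P=np.array([at(cam,(x,y),z/2)[:2] for x,y in zip(xs,ys)],np.float32)
   r=cv2.minAreaRect(P);print(cam,n,round(d["confidence"],2),np.round(d["centre"]),m.sum(),"mean",P.mean(0).round(3),"rect",np.round(r[0],3),np.round(r[1],3),round(r[2],1))
```

```text
top cap_a_center 0.78 [241. 223.] 321 mean [0.585 0.157] rect [0.585 0.158] [0.044 0.036] 43.6
top sink_a_center 0.69 [380. 282.] 499 mean [ 0.461 -0.121] rect [ 0.461 -0.121] [0.046 0.046] 65.2
top trafo_center 0.9 [316. 283.] 385 mean [0.451 0.008] rect [0.451 0.008] [0.039 0.044] 74.3
top jar_center 0.64 [417. 293.] 188 mean [ 0.439 -0.195] rect [ 0.439 -0.195] [0.03  0.029] 87.5
top spool_center 0.52 [227. 291.] 225 mean [0.444 0.187] rect [0.444 0.188] [0.033 0.031] 88.5
scene cap_a_center 0.93 [386. 220.] 483 mean [0.582 0.158] rect [0.581 0.16 ] [0.038 0.102] 34.5
scene sink_a_center 0.74 [250. 262.] 701 mean [ 0.458 -0.121] rect [ 0.457 -0.121] [0.047 0.089] 60.2
scene sink_a_center 0.72 [407. 178.] 2248 mean [0.521 0.32 ] rect [0.516 0.328] [0.189 0.139] 4.1
scene trafo_center 0.92 [289. 229.] 507 mean [0.45  0.003] rect [0.447 0.005] [0.048 0.094] 51.2
scene jar_center 0.83 [211. 279.] 321 mean [ 0.436 -0.197] rect [ 0.435 -0.196] [0.029 0.063] 59.2
scene spool_center 0.56 [344. 192.] 204 mean [0.446 0.184] rect [0.445 0.185] [0.035 0.064] 40.8
```

View pics/crop.png

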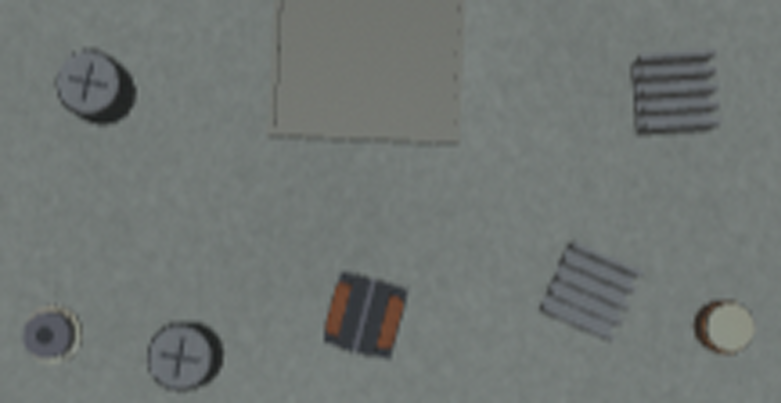

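The crop shows cap tops at crop (89,82) and (181,356) and the sinks at (676,94) and (590,292), the latter turned by about 24°. The transformer at (366,315) has its copper left and right, so its x axis runs along the stripe. The jar is well right of the lower sink. I'll start with the transformer.

```bash
python3 - <<'E'
from h import *
f=lambda x,y:(215+(x+.5)/3.6-.5,200+(y+.5)/3.6-.5)
for n,x,y,z in (("cap1",89,82,.054),("cap2",181,356,.054),("sink1",676,94,.022),("sink2",590,292,.022),("trafo",366,315,.022),("sink1f0",638,132,.044),("sink1f1",716,128,.044)):
  print(n,at("top",f(x,y),z).round(4)[:2])
E
python3 -m handwheel '[0.7,0.31,-0.9,-0.13,-0.63, 0.7,0.31,-0.9,-0.13,-0.63, 0.7,0.31,-0.9,-0.13,-0.63, 0.7,0.31,-0.9,-0.13,-0.63, 0.7,0.31,-0.9,-0.13,-0.63, 0.7,0.31,-0.9,-0.13,-0.63, 0.7,0.31,-0.9,-0.13,-0.63, 0.7,0.31,-0.9,-0.13,-0.63, 0.7,0.31,-0.9,-0.13,-0.63, 0.7,0.31,-0.9,-0.13,-0.63, 0.7,0.31,-0.9,-0.13,-0.63, 0.7,0.31,-0.9,-0.13,-0.63]'
```

```text
cap1 [0.584  0.1571]
cap2 [0.4306 0.1083]
sink1 [ 0.5712 -0.1739]
sink2 [ 0.4597 -0.1205]
trafo [0.4502 0.0068]
sink1f0 [ 0.5479 -0.1485]
sink1f1 [ 0.5488 -0.1919]
t: 2.5
position: [0.3578, 0.2767, 0.1588]
eef_rot: [3.141, -0.0, 1.959]
wrist_force: [0.9, -0.2, 0.1]
finger_gap: 0.0659
finger_force: 0.0
```

```bash
python3 -m handwheel '[0.7,0.31,-0.9,-0.13,-0.62, 0.7,0.31,-0.9,-0.13,-0.62, 0.7,0.31,-0.9,-0.13,-0.62, 0.7,0.31,-0.9,-0.13,-0.62, 0.7,0.31,-0.9,-0.13,-0.62, 0.7,0.31,-0.9,-0.13,-0.62, 0.7,0.31,-0.9,-0.13,-0.62, 0.7,0.31,-0.9,-0.13,-0.62, 0.7,0.31,-0.9,-0.13,-0.62, 0.7,0.3,-0.9,-0.13,-0.62, 0.7,0,0,0,0, 0.7,0,0,0,0]'
```

```text
t: 3.5
position: [0.4505, 0.0063, 0.1197]
eef_rot: [3.141, 0.0, 1.31]
wrist_force: [-0.4, 0.8, -0.3]
finger_gap: 0.0659
finger_force: 0.0
```

```bash
python3 -m handwheel '[0.7,0,0.03,-0.8,0, 0.7,0,0,-0.8,0, 0.7,0,0,-0.8,0, 0.7,0,0,-0.8,0, 0.7,0,0,-0.5,0, 0.7,0,0,0,0, 0,0,0,0,0, 0,0,0,0,0, 0,0,0,0,0, 0,0,0,0,0, 0,0,0,0,0]'
```

```text
t: 4.42
position: [0.45, 0.0092, 0.0097]
eef_rot: [3.141, -0.001, 1.313]
wrist_force: [-2.0, 1.5, 8.0]
finger_gap: 0.0423
finger_force: 29.9
```

```bash
python3 -m handwheel '[0,0,0,0.7,0, 0,0,0,0.8,0, 0,0.3,-0.05,0.7,0, 0,0.9,-0.05,0,0, 0,0.9,-0.05,0,0, 0,0.9,-0.05,0,0, 0,0.9,-0.05,0,0, 0,0.9,-0.05,0,0, 0,0.9,0,0,0, 0,0,0,0,0, 0,0,0,0,0]'
python3 - <<'E'
from h import *
# tray geometry from the top picture: outlines of trays -> rim rectangle at z=.012
for n in("tray_cap_bay","tray_sink_bay","tray_trafo_bay"):
  for c in("top","scene"):
    for d in nets.place_of(n,c)[:1]: print(n,c,round(d["confidence"],2),at(c,d["centre"],.003).round(4)[:2])
E
```

```text
t: 5.33
position: [0.6218, -0.0003, 0.0745]
eef_rot: [3.141, 0.0, 1.313]
wrist_force: [-1.1, 0.3, -2.0]
finger_gap: 0.0415
finger_force: 29.9
tray_cap_bay top 0.61 [ 0.5001 -0.3346]
tray_cap_bay scene 0.62 [ 0.4957 -0.3314]
tray_sink_bay top 0.62 [0.4832 0.3389]
tray_sink_bay scene 0.88 [0.4807 0.3513]
tray_trafo_bay top 0.71 [ 6.144e-01 -4.000e-04]
tray_trafo_bay scene 0.93 [ 0.6195 -0.0086]
```

```bash
python3 -m handwheel '[0,0,0,-0.7,0, 0,0,0,-0.7,0, 0,0,0,-0.4,0, 0,0,0,-0.23,0, 0,0,0,0,0, 0,0,0,0,0, 0.66,0,0,0,0, 0.66,0,0,0,0, 0.66,0,0,0,0, 0.66,0,0,0.5,0, 0.66,0,0,0.9,0, 0.66,0,0,0.9,0]'
```

```text
t: 6.63
position: [0.6204, -0.0004, 0.0832]
eef_rot: [-3.14, 0.001, 1.313]
wrist_force: [0.5, 0.2, 1.2]
finger_gap: 0.0622
finger_force: 0.0
```

```bash
python3 -m handwheel '[0.7,-0.89,-0.67,0.1,-0.25, 0.7,-0.89,-0.67,0,-0.25, 0.7,-0.89,-0.67,0,-0.25, 0.7,-0.89,-0.67,0,-0.25, 0.7,-0.89,-0.67,0,-0.25, 0.7,-0.89,-0.67,0,-0.25, 0.7,0,0,0,0, 0.7,0,0,0,0]'
python3 - <<'E'
from h import *
snap("scene","s2"); a=snap("top","t2")
cv2.imwrite("pics/c2.png",cv2.resize(a[140:310,270:440],None,fx=3.5,fy=3.5)[:,:,::-1])
E
```

```text
t: 7.3
position: [0.4601, -0.1223, 0.0865]
eef_rot: [3.141, -0.0, 1.152]
wrist_force: [0.6, 0.4, 0.4]
finger_gap: 0.066
finger_force: 0.0
```

View pics/s2.png

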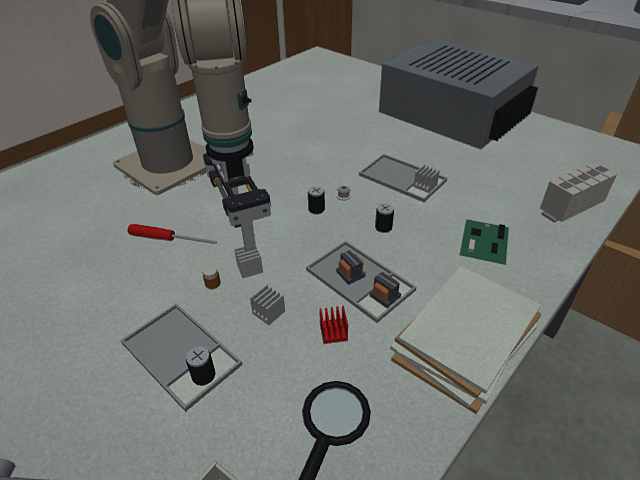

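The transformer stands in its tray at (350,266) and the gripper is above the lower sink at (248,262). I'll descend and grip.

```bash
python3 -m handwheel '[0.7,0,0.05,-0.7,0, 0.7,0,0,-0.7,0, 0.7,0,0,-0.7,0, 0.7,0,0,-0.5,0, 0.7,0,0,0,0, 0,0,0,0,0, 0,0,0,0,0, 0,0,0,0,0, 0,0,0,0,0, 0,0,0,0.5,0, 0,0,0,0.8,0, 0,0,0,0.9,0]'
```

```text
t: 8.4
position: [0.4601, -0.1192, 0.0744]
eef_rot: [-3.14, 0.0, 1.156]
wrist_force: [-0.3, -0.0, -1.0]
finger_gap: 0.0415
finger_force: 30.0
```

```bash
python3 -m handwheel '[0,0.1,0.5,0.6,-0.6, 0,0.1,0.9,0.5,-0.6, 0,0.1,0.9,0.4,-0.6, 0,0.1,0.9,0,-0.6, 0,0.1,0.9,0,-0.6, 0,0.1,0.9,0,-0.6, 0,0.1,0.9,0,-0.6, 0,0.1,0.9,0,-0.6, 0,0.1,0.9,0,-0.6, 0,0.1,0.9,0,-0.6, 0,0.1,0.9,0,-0.6, 0,0.1,0.9,0,-0.6]'
python3 -m handwheel '[0,0.1,0.9,0,-0.6, 0,0.1,0.9,0,-0.6, 0,0.1,0.9,0,-0.6, 0,0.1,0.9,0,-0.6, 0,0.1,0.9,0,-0.6, 0,0,0.5,0,-0.4, 0,0,0,0,0, 0,0,0,0,0]'
```

```text
t: 9.4
position: [0.4967, 0.1944, 0.1194]
eef_rot: [-3.141, -0.001, 0.399]
wrist_force: [0.4, -0.3, -0.2]
finger_gap: 0.042
finger_force: 30.0
t: 10.07
position: [0.5112, 0.343, 0.1188]
eef_rot: [3.141, 0.0, 0.049]
wrist_force: [-0.3, -1.0, -1.7]
finger_gap: 0.0419
finger_force: 30.0
```

```bash
python3 -m handwheel '[0,-0.05,0,-0.8,0, 0,0,0,-0.8,0, 0,0,0,-0.8,0, 0,0,0,-0.6,0, 0,0,0,-0.3,0, 0,0,0,-0.2,0, 0,0,0,0,0, 0,0,0,0,0, 0.64,0,0,0,0, 0.64,0,0,0,0, 0.64,0,0,0,0, 0.64,0,0,0.5,0]'
python3 -m handwheel '[0.64,0,0,0.9,0, 0.64,0,0,0.9,0, 0.64,0,0,0.7,0, 0.64,0,0,0,0]'
```

```text
t: 11.07
position: [0.5087, 0.3422, 0.0276]
eef_rot: [3.14, 0.003, 0.046]
wrist_force: [-0.8, 0.4, 0.1]
finger_gap: 0.0595
finger_force: 0.0
t: 11.4
position: [0.5136, 0.3434, 0.1095]
eef_rot: [-3.138, -0.008, 0.045]
wrist_force: [-0.1, 0.1, 0.7]
finger_gap: 0.06
finger_force: 0.0
```

```bash
python3 -m handwheel '[0.7,0.1,-0.6,0,0, 0.7,0.1,-0.9,0,0, 0.7,0.1,-0.9,0,0, 0.7,0.1,-0.9,0,0, 0.7,0.1,-0.9,0,0, 0.7,0.1,-0.9,0,0, 0.7,0.1,-0.9,0,0, 0.7,0.1,-0.9,0,0, 0.7,0.1,-0.9,0,0, 0.7,0.1,-0.9,0,0, 0.7,0.1,-0.9,0,0, 0.7,0.1,-0.9,0,0]'
python3 -m handwheel '[0.7,0.1,-0.9,0,0, 0.7,0.1,-0.9,0,0, 0.7,0.1,-0.9,0,0, 0.7,0.1,-0.9,0,0, 0.7,0.1,-0.9,0,0, 0.7,0.1,-0.9,0,0, 0.7,0.1,-0.9,0,0, 0.7,0.1,-0.4,0,0, 0.7,0,0,0,0, 0.7,0,0,0,0]'
python3 - <<'E'
from h import *
snap("scene","s3"); a=snap("top","t3")
for c in("top","scene"):
  for d in nets.place_of("sink_a_center",c): print(c,round(d["confidence"],2),at(c,d["centre"],.022).round(4)[:2])
E
```

```text
t: 12.4
position: [0.5463, 0.0263, 0.1042]
eef_rot: [-3.141, -0.0, 0.046]
wrist_force: [-0.2, 0.4, 0.3]
finger_gap: 0.0657
finger_force: 0.0
t: 13.23
position: [0.5703, -0.1726, 0.1037]
eef_rot: [-3.14, 0.0, 0.045]
wrist_force: [0.6, 0.5, 0.1]
finger_gap: 0.0658
finger_force: 0.0
top 0.73 [0.5139 0.3423]
scene 0.96 [0.5111 0.3369]
```

View pics/s3.png

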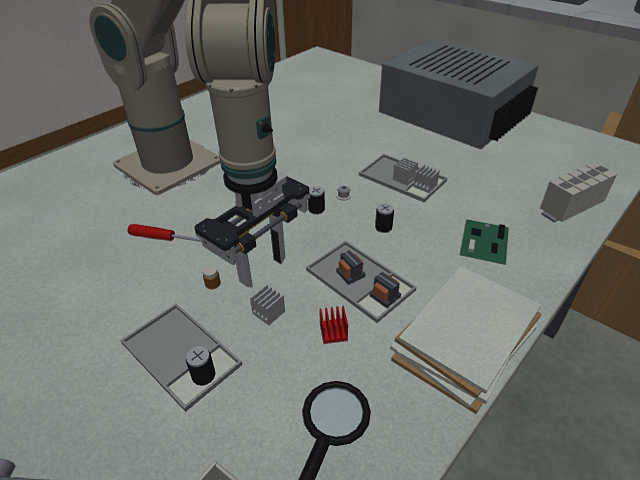

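The first sink stands in its tray at (403,171), and the gripper is above the second at (267,305). I'll descend and grip.

```bash
python3 -m handwheel '[0.7,0.06,-0.03,-0.8,0, 0.7,0,0,-0.8,0, 0.7,0,0,-0.8,0, 0.7,0,0,-0.7,0, 0.7,0,0,0,0, 0,0,0,0,0, 0,0,0,0,0, 0,0,0,0,0, 0,0,0,0,0, 0,0,0,0.6,0, 0,0,0,0.9,0, 0,0,0,0.9,0]'
```

```text
t: 14.43
position: [0.5717, -0.1742, 0.0838]
eef_rot: [-3.141, 0.001, 0.045]
wrist_force: [1.4, -0.8, -0.6]
finger_gap: 0.0414
finger_force: 30.0
```

```bash
python3 -m handwheel '[0,-0.2,0.5,0.6,0, 0,-0.2,0.9,0.6,0, 0,-0.2,0.9,0,0, 0,-0.2,0.9,0,0, 0,-0.2,0.9,0,0, 0,-0.2,0.9,0,0, 0,-0.2,0.9,0,0, 0,-0.2,0.9,0,0, 0,-0.2,0.9,0,0, 0,-0.2,0.9,0,0, 0,-0.2,0.9,0,0, 0,-0.2,0.9,0,0]'
python3 -m handwheel '[0,-0.2,0.9,0,0, 0,-0.2,0.9,0,0, 0,-0.2,0.9,0,0, 0,-0.2,0.9,0,0, 0,-0.2,0.9,0,0, 0,-0.2,0.9,0,0, 0,-0.2,0.9,0,0, 0,-0.2,0.4,0,0, 0,0,0,0,0, 0,0,0,0,0]'
```

```text
t: 15.43
position: [0.5, 0.1391, 0.1196]
eef_rot: [-3.141, -0.001, 0.046]
wrist_force: [0.0, 0.2, -1.1]
finger_gap: 0.0417
finger_force: 30.0
t: 16.27
position: [0.452, 0.3381, 0.1191]
eef_rot: [3.141, -0.0, 0.047]
wrist_force: [0.8, -0.8, 0.3]
finger_gap: 0.0416
finger_force: 30.0
```

```bash
python3 -m handwheel '[0,0,0.05,-0.8,0, 0,0,0,-0.8,0, 0,0,0,-0.8,0, 0,0,0,-0.6,0, 0,0,0,-0.3,0, 0,0,0,-0.22,0, 0,0,0,0,0, 0,0,0,0,0, 0.64,0,0,0,0, 0.64,0,0,0,0, 0.64,0,0,0,0, 0.64,0,0,0.5,0]'
python3 -m handwheel '[0.64,0,0,0.9,0, 0.64,0,0,0.9,0, 0.64,0,0,0.9,0, 0.64,0,0,0,0]'
python3 - <<'E'
from h import *
snap("scene","s4"); a=snap("top","t4")
for n,z in (("sink_a_center",.022),("cap_a_center",.027)):
 for c in("top","scene"):
  for d in nets.place_of(n,c): print(n,c,round(d["confidence"],2),at(c,d["centre"],z).round(4)[:2])
E
```

```text
t: 17.27
position: [0.4507, 0.3395, 0.0266]
eef_rot: [3.14, 0.003, 0.046]
wrist_force: [-0.7, 0.8, -0.6]
finger_gap: 0.0599
finger_force: 0.0
t: 17.6
position: [0.4553, 0.3412, 0.1139]
eef_rot: [-3.138, -0.007, 0.046]
wrist_force: [0.4, -0.1, 0.5]
finger_gap: 0.0601
finger_force: 0.0
sink_a_center top 0.72 [0.5141 0.3419]
sink_a_center scene 0.7 [0.5076 0.3385]
sink_a_center scene 0.47 [ 0.5159 -0.3425]
cap_a_center top 0.85 [0.581  0.1663]
cap_a_center scene 0.75 [0.5802 0.1564]
```

View pics/s4.png

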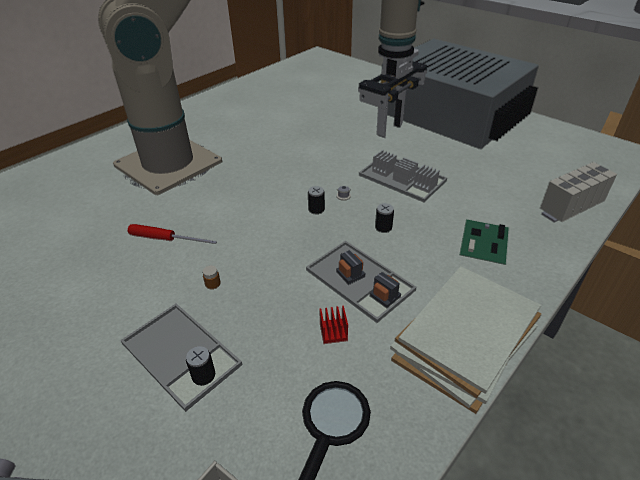

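Both sinks stand in their tray, around (403,171), and nothing else has moved. Next is the cap at (384,217).

```bash
python3 -m handwheel '[0.7,0.63,-0.865,0,0, 0.7,0.63,-0.865,0,0, 0.7,0.63,-0.865,0,0, 0.7,0.63,-0.865,0,0, 0.7,0.63,-0.865,0,0, 0.7,0.63,-0.865,0,0, 0.7,0.6,-0.865,0,0, 0.7,0,0,0,0, 0.7,0,0,0,0]'
```

```text
t: 18.65
position: [0.584, 0.1558, 0.1084]
eef_rot: [3.14, 0.001, 0.041]
wrist_force: [-0.2, 1.2, -0.1]
finger_gap: 0.0658
finger_force: 0.0
```

```bash
python3 -m handwheel '[0.7,0,0.06,-0.8,0, 0.7,0,0,-0.8,0, 0.7,0,0,-0.8,0, 0.7,0,0,-0.7,0, 0.7,0,0,0,0, 0,0,0,0,0, 0,0,0,0,0, 0,0,0,0,0, 0,0,0,0,0, 0,0,0,0,0, 0,0,0,0.6,0, 0,0,0,0.9,0]'
```

```text
t: 19.65
position: [0.5816, 0.1603, 0.06]
eef_rot: [3.141, 0.004, 0.046]
wrist_force: [0.1, -0.1, -1.1]
finger_gap: 0.0379
finger_force: 30.0
```

```bash
python3 -m handwheel '[0,-0.1,-0.3,0.9,0, 0,-0.1,-0.7,0.9,0, 0,-0.1,-0.9,0.2,0, 0,-0.1,-0.9,0,0, 0,-0.1,-0.9,0,0, 0,-0.1,-0.9,0,0, 0,-0.1,-0.9,0,0, 0,-0.1,-0.9,0,0, 0,-0.1,-0.9,0,0, 0,-0.1,-0.9,0,0, 0,-0.1,-0.9,0,0, 0,-0.1,-0.9,0,0]'
python3 -m handwheel '[0,-0.1,-0.9,0,0, 0,-0.1,-0.9,0,0, 0,-0.1,-0.9,0,0, 0,-0.1,-0.9,0,0, 0,-0.1,-0.9,0,0, 0,-0.1,-0.9,0,0, 0,0,-0.9,0,0, 0,0,0,0,0, 0,0,0,0,0]'
```

```text
t: 20.65
position: [0.5473, -0.1409, 0.1217]
eef_rot: [-3.141, -0.001, 0.046]
wrist_force: [0.4, 0.5, 0.3]
finger_gap: 0.0375
finger_force: 30.0
t: 21.4
position: [0.5287, -0.3308, 0.1217]
eef_rot: [3.14, -0.0, 0.042]
wrist_force: [0.4, 0.2, -1.1]
finger_gap: 0.0376
finger_force: 30.0
```

```bash
python3 -m handwheel '[0,-0.08,0,-0.8,0, 0,0,0,-0.8,0, 0,0,0,-0.8,0, 0,0,0,-0.6,0, 0,0,0,-0.3,0, 0,0,0,-0.15,0, 0,0,0,0,0, 0,0,0,0,0, 0.64,0,0,0,0, 0.64,0,0,0,0, 0.64,0,0,0,0, 0.64,0,0,0.5,0]'
python3 -m handwheel '[0.64,0,0,0.9,0, 0.64,0,0,0.9,0, 0.64,0,0,0.8,0, 0.64,0,0,0,0]'
python3 - <<'E'
from h import *
snap("scene","s5"); a=snap("top","t5")
for c in("top","scene"):
  for d in nets.outline_of("cap_b_center",c): print(c,round(d["confidence"],2),np.round(d["centre"]),at(c,d["centre"],.027).round(4)[:2])
E
```

```text
t: 22.4
position: [0.5261, -0.327, 0.0308]
eef_rot: [-3.139, 0.003, 0.046]
wrist_force: [-0.9, 0.2, -0.0]
finger_gap: 0.0592
finger_force: 0.0
t: 22.73
position: [0.5296, -0.3311, 0.1155]
eef_rot: [3.136, -0.006, 0.046]
wrist_force: [0.4, -1.1, -0.0]
finger_gap: 0.0603
finger_force: 0.0
top 0.81 [268. 301.] [0.4253 0.1054]
scene 0.71 [314. 198.] [0.4199 0.1094]
```

View pics/s5.png

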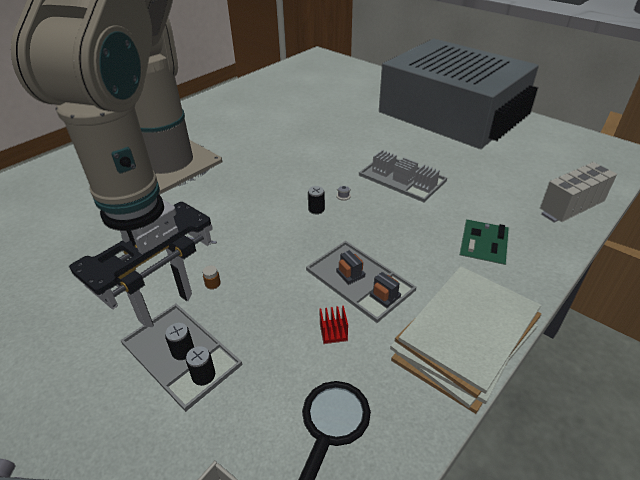

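The first cap stands in its tray at (179,340). Now the last cap, at (316,199).

```bash
python3 -m handwheel '[0.7,-0.2,0.6,0,0, 0.7,-0.2,0.9,0,0, 0.7,-0.2,0.9,0,0, 0.7,-0.2,0.9,0,0, 0.7,-0.2,0.9,0,0, 0.7,-0.2,0.9,0,0, 0.7,-0.2,0.9,0,0, 0.7,-0.2,0.9,0,0, 0.7,-0.2,0.9,0,0, 0.7,-0.2,0.9,0,0, 0.7,-0.2,0.9,0,0, 0.7,-0.2,0.9,0,0]'
python3 -m handwheel '[0.7,-0.2,0.9,0,0, 0.7,-0.2,0.9,0,0, 0.7,-0.2,0.9,0,0, 0.7,-0.2,0.9,0,0, 0.7,-0.1,0.5,0,0, 0.7,0,0,0,0, 0.7,0,0,0,0]'
```

```text
t: 23.93
position: [0.4538, -0.0124, 0.1097]
eef_rot: [3.141, 0.002, 0.046]
wrist_force: [1.5, 0.0, 0.4]
finger_gap: 0.0661
finger_force: 0.0
t: 24.52
position: [0.4275, 0.1096, 0.1099]
eef_rot: [3.14, 0.001, 0.048]
wrist_force: [-0.7, -1.2, 0.4]
finger_gap: 0.0658
finger_force: 0.0
```

```bash
python3 -m handwheel '[0.7,0,-0.05,-0.8,0, 0.7,0,0,-0.8,0, 0.7,0,0,-0.8,0, 0.7,0,0,-0.75,0, 0.7,0,0,0,0, 0,0,0,0,0, 0,0,0,0,0, 0,0,0,0,0, 0,0,0,0,0, 0,0,0,0,0, 0,0,0,0.6,0, 0,0,0,0.9,0]'
```

```text
t: 25.52
position: [0.4268, 0.1076, 0.0609]
eef_rot: [3.141, 0.003, 0.046]
wrist_force: [1.2, 0.6, -0.6]
finger_gap: 0.0374
finger_force: 30.0
```

```bash
python3 -m handwheel '[0,0.1,-0.3,0.9,0, 0,0.1,-0.7,0.9,0, 0,0.1,-0.9,0.2,0, 0,0.1,-0.9,0,0, 0,0.1,-0.9,0,0, 0,0.1,-0.9,0,0, 0,0.1,-0.9,0,0, 0,0.1,-0.9,0,0, 0,0.1,-0.9,0,0, 0,0.1,-0.9,0,0, 0,0.1,-0.9,0,0, 0,0.1,-0.9,0,0]'
python3 -m handwheel '[0,0.1,-0.9,0,0, 0,0.1,-0.9,0,0, 0,0,-0.9,0,0, 0,0,-0.9,0,0, 0,0,-0.9,0,0, 0,0,-0.2,0,0, 0,0,0,0,0, 0,0,0,0,0]'
```

```text
t: 26.52
position: [0.464, -0.1932, 0.1216]
eef_rot: [-3.142, -0.0, 0.046]
wrist_force: [1.3, -0.1, -0.3]
finger_gap: 0.0377
finger_force: 30.0
t: 27.18
position: [0.47, -0.3321, 0.1211]
eef_rot: [-3.14, 0.0, 0.046]
wrist_force: [0.2, 0.3, -1.4]
finger_gap: 0.0378
finger_force: 30.0
```

```bash
python3 -m handwheel '[0,0,0,-0.8,0, 0,0,0,-0.8,0, 0,0,0,-0.8,0, 0,0,0,-0.6,0, 0,0,0,-0.3,0, 0,0,0,-0.12,0, 0,0,0,0,0, 0,0,0,0,0, 0.64,0,0,0,0, 0.64,0,0,0,0, 0.64,0,0,0,0, 0.64,0,0,0.5,0]'
python3 -m handwheel '[0.64,0,0,0.9,0, 0.64,0,0,0.9,0, 0.64,-0.1,0.5,0.8,0, 0.64,-0.2,0.9,0.5,0, 0.64,-0.2,0.9,0.5,0, 0.64,-0.2,0.9,0.5,0, 0.64,-0.2,0.9,0.5,0, 0.64,0,0.9,0.5,0, 0.64,0,0.9,0.5,0, 0.64,0,0.9,0.5,0, 0.64,0,0,0,0, 0.64,0,0,0,0]'
python3 - <<'E'
from h import *
s=snap("scene","s6"); a=snap("top","t6")
cv2.imwrite("pics/c6.png",cv2.resize(a[140:320,110:520],None,fx=1.95,fy=1.95,interpolation=cv2.INTER_CUBIC)[:,:,::-1])
E
```

```text
t: 28.18
position: [0.4691, -0.3318, 0.0319]
eef_rot: [-3.139, 0.003, 0.046]
wrist_force: [0.1, -0.0, -0.9]
finger_gap: 0.0592
finger_force: 0.0
t: 29.18
position: [0.4439, -0.1276, 0.2171]
eef_rot: [-3.141, -0.002, 0.05]
wrist_force: [1.9, -0.2, 0.0]
finger_gap: 0.06
finger_force: 0.0
```

View pics/c6.png

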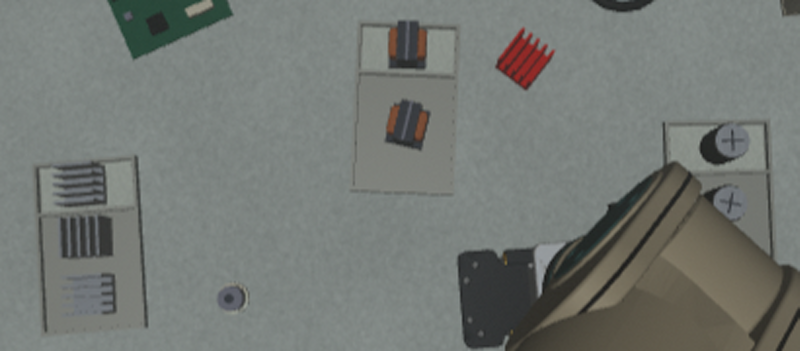

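View pics/s6.png

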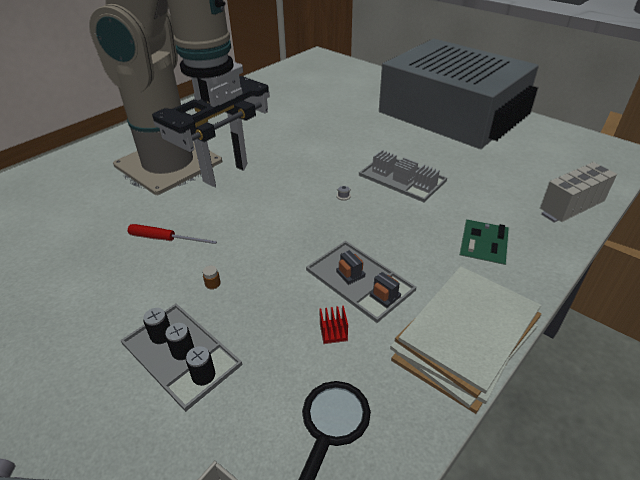

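All five parts are in their trays, with the jar at (211,279) and the spool at (344,192) in place. I'll check the cap tray margin before handing in.

Run:
```python
from h import *
for p in((122,343),(175,307),(241,363),(186,408)): print(p,at("scene",p,.012).round(3)[:2])
for p in((155,316),(178,331)): print("cap",at("scene",p,.057).round(3)[:2])
for n,z in(("jar_center",.019),("spool_center",.013)):
  d=nets.place_of(n,"scene");print(n,[at("scene",e["centre"],z).round(3)[:2] for e in d[:1]])
```

```text
(122, 343) [ 0.441 -0.389]
(175, 307) [ 0.441 -0.284]
(241, 363) [ 0.622 -0.282]
(186, 408) [ 0.62  -0.388]
cap [ 0.473 -0.333]
cap [ 0.528 -0.326]
jar_center [array([ 0.438, -0.196])]
spool_center [array([0.439, 0.198])]
```

```bash
python3 -c "
from rig import bot
print(bot.sign_off())"
```

```text
the job is handed in; nothing more can be done
None
```

All five components were sorted into their matching trays and released, the jar and spool showed no visible movement in the last pictures, and the job was handed in just after 29 s; no verdict came back.

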